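# Put the dressing stick away in its lidded canister

## Robot

A 6-joint arm with a two-finger parallel gripper is mounted at the origin on the work surface. World frame = base frame: x ahead of the robot, y to its left, z up, the work surface at z = 0. Lengths are in mm, angles in rad, forces in N, time in s.
With the tool pointing down it reaches from about 275 to 875 mm from the base axis. Payload 12.5 kg.
Tool frame: the origin (TCP) lies between the finger pads; the fingertips stand 25 mm ahead of it and the grasp point (between the pads) lies 6 mm ahead of it; z points along the fingers, y is the line along which they close (so a half turn about z gives the same grasp; the last joint's range is limited). The gripper opens to 85 mm and grips with 20 to 120 N. Pads are 22 mm wide; open, the fingers measure 114 mm over their backs; the gripper's body (76 mm by 85 mm) begins 54 mm behind the grasp point. The pads swing forward as they close: fully open they stand 13 mm farther back than shut.
Start: joints at [-1.29, 0.351, 1.652, -0, 1.139, -0.085], TCP at [196.751, -513.589, 256.29] pointing down, gripper open.
Joint ranges: [-2.75, 2.75], [-0.79, 2.1], [0.01, 2.65], [-1.57, 4.71], [0.07, 3.14], [-2.87, 2.87]. Speed limits (rad/s): [2.22, 2.22, 2.79, 3.14, 3.14, 3.14].

## Interface

Orientations are given as a unit quaternion [x, y, z, w].
In Python, from workcell import arm gives the robot as it stands.
- The arm moves only by the tool send_rows, never from a script. Its argument "targets" is a list of rows, each a list of 7 numbers: the turn, a rotation vector about the tool's x, y, z in rad, then the shift along the tool's x, y, z in m, then the finger opening in m, from 0 to 0.0854. A call has 1 to 20 rows; each row shifts and turns the commanded pose from where the row before left it, along the tool's axes as they then stand; what a row does not reach is not made up. A row lasts 1/12 s, in which the tool goes at most 41.7 mm and 7.16 degrees, less where a joint would pass 70% of its speed; a pose out of reach is approached as far as the arm can. A call is refused whole if a number of a shift passes 0.0417 or a number of a turn 0.125, either way. A call with a gripper value outside its range is refused whole. The fingers move at their own pace and stop on an object; "squeeze" is the grip in N (left out, the last holds). Time passes only in rows, so rows that do not move let the fingers close. It gives the time, the measured TCP pose, the force, the opening and the grip force at its end, in the units of the state.
- arm.state(): the state, without advancing time (a new reading comes with each control period).
- arm.grab_frame(name): name is "side" or "top" or "wrist"; returns the picture (400x640x3 uint8, red, green, blue); there is no depth.
- arm.camera_model(name): a dict with "fovy" (degrees; the focal length in pixels is half the picture's height over the tangent of half this angle, whatever the lens; pixels are square), "cx", "cy" (the principal point, pixels), "distortion" ([k1, k2, p1, p2, k3] as OpenCV has them; the pictures are not rectified), "camera_from_world" (4x4, takes a point from world to camera coordinates); the wrist camera has in their place "hand_eye" (4x4, takes a point from camera to tool coordinates, whose origin is the TCP and whose axes are the flange's). Camera axes: x right, y down, z forward; pixel columns grow to the right and rows downward; lengths in mm; the calibration is good to about 2 mm. A picture is of the moment at which its call begins: read the wrist's pose just before it. camera_model takes no time and is no camera call.
- arm.sign_off(): hands the job in; it is judged then, once.
The state is a dict: "time": time; "joint_positions": joint angles; "joint_velocities": joint speeds; "effort": joint torques, N m; "tcp_pos": TCP position; "tcp_rot": TCP orientation; "ft_force": force on the tool from outside, world axes, zero at the start; "wrist_torque": the same for the moment, N m; "grip_width": finger opening in mm; "gripper_force": force on a finger pad.
Only numpy, scipy, OpenCV 4.12 (cv2) and the standard library are available. Lean on these libraries where they do the work, as an engineer would, in place of code of your own. Each camera call takes 0.05 s, during which the arm holds its last target. There are 200 camera calls.

## Task

Put the grinder's dressing stick away. Stand the stick on end on the bench and let go, then take it again from above and lower it gently into the canister so that it stands upright on the bottom; then gently set the loose lid on the rim, seated and level, let go of it, and turn the keeper all the way round over the lid. Do not drop anything into or onto the canister and leave the grinding wheel, the screwdriver and the jar where they are.

Things in the scene. Friction and masses are not known exactly. Their poses are not given: they have to be found in the camera images.
- stick: plain grey abrasive dressing stick, a square bar 90 x 26 x 26 mm, about 150 g, lying flat on the bench at the start. Origin at its centre; x along its length, y and z normal to its long faces. Both ends are alike.
- lid: loose round steel lid, 220 g: plate 106 mm across, 4 mm thick; below it a centring step 83 mm across (tapering to 77), 6 mm deep, loose fit in the canister's mouth; on top a round knob 22 mm across. Starts knob up on the bench, resting on the step. Origin on the axis at the plate's underside, which rests on the rim; z up: plate top at 4 mm, knob from 4 to 30 mm.
- caddy: plywood board 225 x 130 x 12 mm fixed to the bench, carrying the upright open steel canister (outer diameter 96, inner 88 mm, rim 114 mm above the bench) and beside it a steel post 16 mm across. Origin on the canister's axis at bench level; z up, x from that axis to the post, 74 mm away. Board spans x -65 to 160, y -65 to 65 mm.
- rim (a point): centre of the canister's mouth at the height of its rim
- canister_floor (a point): centre of the canister's inner floor, 16 mm above the bench
- keeper (a joint): angle of the keeper, a flat steel bar 98 x 16 x 6 mm that turns level on the post, underside 121 mm above the bench, 3 mm above the seated lid's plate. 0 = closed, hard stop: its tongue points at the canister's axis, over the lid's edge. Grows to about 1.6 rad (open) anticlockwise seen from above; stays where left.
- pivot (a point): the keeper's axis on top of the post, 127 mm above the bench (the bar's top face)
- keeper_peg (a point): the upright round peg 12 mm across and 34 mm tall on the keeper's tail, 50 mm from the pivot, on the side away from the tongue, by which the keeper is turned. The point is on its axis at mid height, 145 mm above the bench (peg spans 127 to 161 mm).
- wheel: bystander: spare grey grinding wheel lying flat, 120 mm across, 20 mm thick, 20 mm bore, origin under its centre
- screwdriver: bystander: screwdriver with red handle, about 200 mm long, lying on the bench, origin near its middle
- jar: bystander: glass jar with steel cap, 60 mm across, 80 mm tall, origin under its centre
Not all that is in view belongs to the job. Of the things that look like the lid, the largest one is meant.

How it is judged (in metres and radians):
On the way, in this order (a step that is already met when the one before it is completed fails the run):
1. the stick stands on end outside the canister, released (angle between the x axis of stick and the z axis of caddy, either way round below 0.2 rad and height (world z) of stick below 0.062 m and horizontal distance between stick and rim above 0.06 m and contact force between stick and the fingers below 0.05 N and linear speed of stick below 0.03 m/s), for 0.2 s.
2. the stick stands upright on the canister's floor, released (angle between the x axis of stick and the z axis of caddy, either way round below 0.2 rad and horizontal distance between stick and canister_floor below 0.034 m and z of stick in the frame of canister_floor below 0.052 m and contact force between stick and the fingers below 0.05 N), for 0.2 s.
3. the lid sits seated and level on the rim, released, with the keeper still open (horizontal distance between lid and rim below 0.006 m and z of lid in the frame of rim between -0.0025 and 0.0025 m and angle between lid's own z axis and vertical below 0.035 rad and contact force between lid and the fingers below 0.05 N and value of joint keeper above 0.6 rad), for 0.2 s.
4. the keeper is turned over the lid (value of joint keeper below 0.12 rad), for 0.2 s.
At the end, for the whole second after the job is handed in: The stick stands upright (within 0.2 rad) on the canister's floor; the lid rests on the rim within 6 mm of its centre, within 2.5 mm of its seated height and level within 0.035 rad (2 degrees); the keeper is within 0.12 rad of closed; lid and stick are released and at rest (all of step 2 and horizontal distance between lid and rim below 0.006 m and z of lid in the frame of rim between -0.0025 and 0.0025 m and angle between lid's own z axis and vertical below 0.035 rad and value of joint keeper below 0.12 rad and linear speed of each of lid, stick below 0.02 m/s and contact force between lid and the fingers below 0.05 N); the robot touches nothing.
It fails at once if the stick is dropped into the canister (faster than 0.5 m/s just above its floor) (horizontal distance between stick and canister_floor below 0.04 m and z of stick in the frame of canister_floor below 0.06 m and linear speed of stick above 0.5 m/s).
It fails at once if the lid is dropped onto the canister (faster than 0.5 m/s just above the rim) (horizontal distance between lid and rim below 0.06 m and z of lid in the frame of rim between -0.01 and 0.018 m and linear speed of lid above 0.5 m/s).
It fails at once if a bystander is moved more than 40 mm (distance of any of wheel, screwdriver, jar from where it was at the start of the episode above 0.04 m).
It also fails if it takes over 72 s, if anything falls off the work surface, if the arm or the gripper's body presses on something with over 40 N, if the wrist force passes 120 N, or if a joint passes its speed limit or range.

## Working session

There is one attempt and no reset: what is moved stays moved. The work goes in short steps, Python scripts to look and compute and a tool call to move; the robot and the scene stay as the last step left them, time stands still between calls to the robot, and variables do not carry over. Pictures are saved under pics/ and viewed, at most 10 in all, crops included, and the job is handed in when it is done.

Besides the shell and the picture viewer there is one more tool, called after "Call:" as name([rows], argument=value, ...), one row to a line, values as JSON. send_rows: Moves the arm, as the interface text tells. Its arguments: {"type":"object","properties":{"targets":{"type":"array"},"squeeze":{"type":"number"}},"required":["targets"]}

```bash
ls; mkdir -p pics; cat > h.py <<'E'
import numpy as np, cv2, json
from workcell import arm
from scipy.spatial.transform import Rotation as R
def cam(name):
    m=arm.camera_model(name)
    f=200/np.tan(np.radians(m["fovy"])/2)
    K=np.array([[f,0,m["cx"]],[0,f,m["cy"]],[0,0,1]])
    if "hand_eye" in m:
        s=arm.state(); T=np.eye(4); T[:3,:3]=R.from_quat(s["tcp_rot"]).as_matrix(); T[:3,3]=s["tcp_pos"]
        W=T@np.array(m["hand_eye"])
    else: W=np.linalg.inv(np.array(m["camera_from_world"]))
    return K,np.array(m["distortion"],float),W
def ray(c,uv):
    K,d,W=c
    p=cv2.undistortPoints(np.array(uv,float).reshape(-1,1,2),K,d).reshape(-1,2)
    v=np.c_[p,np.ones(len(p))]@W[:3,:3].T
    return W[:3,3],v
def onz(c,uv,z):
    o,v=ray(c,uv); t=(z-o[2])/v[:,2]; return o+t[:,None]*v
def proj(c,P):
    K,d,W=c; V=np.linalg.inv(W)
    return cv2.projectPoints(np.array(P,float).reshape(-1,3),cv2.Rodrigues(V[:3,:3])[0],V[:3,3],K,d)[0].reshape(-1,2)
def snap(name,tag):
    c=cam(name); im=arm.grab_frame(name); cv2.imwrite(f"pics/{tag}.png",im[:,:,::-1]); return c,im
E
python3 - <<'E'
from h import *
for n in("side","top","wrist"):
    c,im=snap(n,n+"0"); print(n,np.round(c[2],3).tolist(),c[0][0,0],c[1])
print(arm.state())
E
```

```text
pics
side [[0.993, -0.069, 0.098, 447.387], [-0.12, -0.523, 0.844, -1212.674], [-0.007, -0.849, -0.528, 890.098], [0.0, 0.0, 0.0, 1.0]] 479.37290117497673 [0.03858542 0.         0.         0.         0.        ]
top [[-0.02, -0.982, 0.189, 378.414], [-0.999, 0.025, 0.027, 6.994], [-0.031, -0.189, -0.982, 1284.088], [0.0, 0.0, 0.0, 1.0]] 431.0065110925071 [0.00822674 0.         0.         0.         0.        ]
wrist [[0.358, -0.891, -0.281, 268.099], [-0.934, -0.342, -0.106, -485.777], [-0.002, 0.3, -0.954, 374.004], [0.0, 0.0, 0.0, 1.0]] 320.64797413572745 [-0.05604847  0.          0.          0.          0.        ]
{'time': 0.15, 'joint_positions': array([-1.28960261e+00,  3.51135556e-01,  1.65223383e+00, -6.01676636e-06,
        1.13909788e+00, -8.46368745e-02]), 'joint_velocities': array([ 0.00066434, -0.00207586, -0.00081462, -0.00144164, -0.00038421,
        0.00022154]), 'effort': array([ 2.73265214e-04, -5.06253040e+01, -2.91504246e+01, -1.00067339e-04,
        3.39758437e-03,  9.09804584e-06]), 'tcp_pos': array([ 196.69299376, -513.39741521,  255.88587715]), 'tcp_rot': array([ 9.83317265e-01,  1.81898227e-01, -4.56274557e-05, -4.34929913e-04]), 'ft_force': array([ 0.89838673, -0.22284678,  0.55637624]), 'wrist_torque': array([-0.02098689, -0.04222002, -0.06046686]), 'gripper_force': 0.0, 'grip_width': 85.47288885072638}
```

View pics/top0.png

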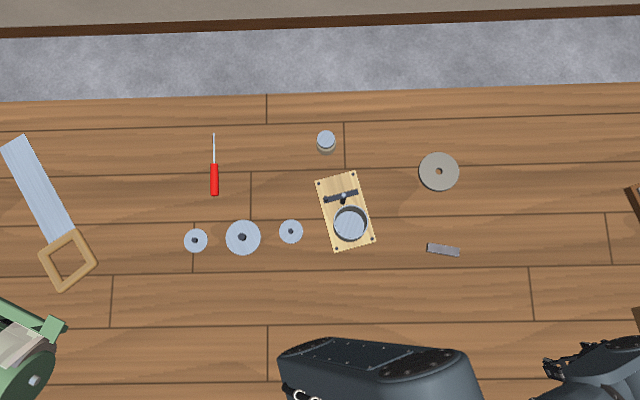

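View pics/side0.png

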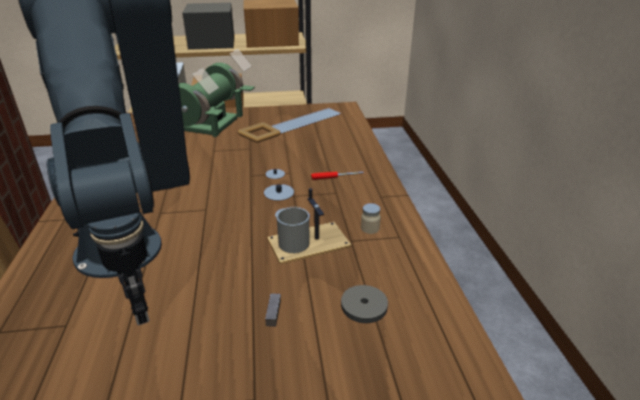

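The top view shows the stick at (443,249), lid (243,237; the largest of three), canister mouth (350,224), keeper bar (341,196), wheel (438,171), jar (326,140) and screwdriver (214,165). The side view agrees. Next, coarse positions.

```bash
python3 - <<'E'
from h import *
c=cam("top"); im=cv2.imread("pics/top0.png"); hsv=cv2.cvtColor(im,cv2.COLOR_BGR2HSV)
grey=((hsv[...,1]<75)&(hsv[...,2]>40)).astype(np.uint8)
def blob(x0,y0,x1,y1,z):
    m=np.zeros_like(grey); m[y0:y1,x0:x1]=grey[y0:y1,x0:x1]
    k=max(cv2.findContours(m,cv2.RETR_EXTERNAL,cv2.CHAIN_APPROX_NONE)[0],key=cv2.contourArea)
    P=onz(c,k.reshape(-1,2),z)
    return k,P
for n,b,z in(("stick",(420,235,470,265),26),("lid",(220,215,265,260),10),("wheel",(410,145,465,200),20),("jar",(310,125,340,155),60)):
    k,P=blob(*b,z); r=cv2.minAreaRect(P[:,:2].astype(np.float32)); print(n,r, cv2.boundingRect(k))
# caddy board: yellow bright
m=((hsv[...,1]>60)&(hsv[...,2]>190)).astype(np.uint8); m[:160]=0;m[260:]=0;m[:,:305]=0;m[:,385:]=0
k=np.vstack(cv2.findContours(cv2.morphologyEx(m,cv2.MORPH_OPEN,np.ones((3,3))),cv2.RETR_EXTERNAL,cv2.CHAIN_APPROX_NONE)[0])
print("board",cv2.minAreaRect(onz(c,k.reshape(-1,2),12)[:,:2].astype(np.float32)))
print("can",onz(c,[[350,223]],114),"bar",onz(c,[[324,200],[358,192],[343,198]],[127]))
w=cam("wrist")
E
```

```text
stick ((447.0213623046875, -320.6504211425781), (93.24527740478516, 27.93768882751465), 79.17936706542969) (427, 242, 33, 15)
lid ((496.96356201171875, 262.140380859375), (105.02069091796875, 105.40765380859375), 44.52781677246094) (225, 219, 36, 37)
wheel ((679.1246948242188, -326.01715087890625), (119.4849624633789, 120.68439483642578), 68.77938842773438) (418, 152, 42, 40)
jar ((767.37353515625, 8.740968704223633), (56.20454406738281, 73.97953796386719), 88.35238647460938) (316, 130, 20, 25)
board ((569.336181640625, -42.272735595703125), (223.66485595703125, 129.84925842285156), 13.815153121948242)
can [[518.3654634  -52.48335887 114.        ]] bar [[581.4014725   16.66794996 127.        ]
 [601.21020265 -76.54098955 127.        ]
 [585.62620415 -35.1815759  127.        ]]
```

```bash
python3 - <<'E'
import cv2
im=cv2.imread("pics/top0.png")[150:270,280:480]
cv2.imwrite("pics/topc.png",cv2.resize(im,None,fx=4,fy=4,interpolation=cv2.INTER_CUBIC))
E
```

```text
(no output)
```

View pics/topc.png

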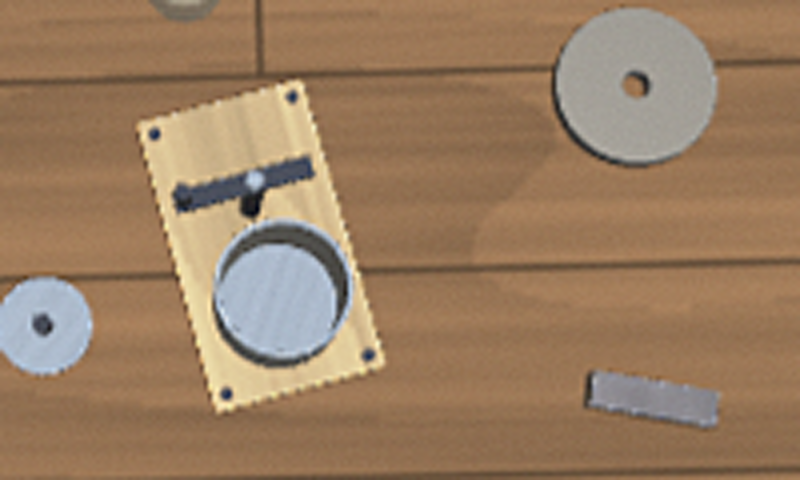

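The crop shows the keeper open, its peg at the left end of the bar near crop (183,197) and the post at (255,180). The mouth is centred at about (283,293) and the stick at (653,398). I'll hover over the stick for a wrist view.

Call:
send_rows([
  [0,0,0,0.0275,-0.0082,0.0069,0.0854],
  [0,0,0,0.0275,-0.0082,0.0069,0.0854],
  [0,0,0,0.0275,-0.0082,0.0069,0.0854],
  [0,0,0,0.0275,-0.0082,0.0069,0.0854],
  [0,0,0,0.0275,-0.0082,0.0069,0.0854],
  [0,0,0,0.0275,-0.0082,0.0069,0.0854],
  [0,0,0,0.0275,-0.0082,0.0069,0.0854],
  [0,0,0,0.0275,-0.0082,0.0069,0.0854],
  [0,0,0,0.0275,-0.0082,0.0069,0.0854],
  [0,0,0,0.0275,-0.0082,0.0069,0.0854],
  [0,0,0,0.0275,-0.0082,0.0069,0.0854],
  [0,0,-0.113,0,0,0,0.0854],
  [0,0,-0.113,0,0,0,0.0854],
  [0,0,-0.113,0,0,0,0.0854],
  [0,0,-0.113,0,0,0,0.0854],
  [0,0,-0.113,0,0,0,0.0854],
  [0,0,-0.113,0,0,0,0.0854],
  [0,0,-0.113,0,0,0,0.0854],
  [0,0,-0.113,0,0,0,0.0854],
  [0,0,-0.113,0,0,0,0.0854],
])

```text
time: 1.82
tcp_pos: [446.9, -321.1, 180.2]
tcp_rot: [0.769, 0.64, -0.0, -0.0]
ft_force: [-0.6, -0.4, -0.4]
grip_width: 85.3
gripper_force: 0.0
```

```bash
cat >> h.py <<'E'
def pose():
    s=arm.state(); return np.array(s["tcp_pos"]),R.from_quat(s["tcp_rot"])
def down(az):  # tool pointing down, tool x at azimuth az (deg)
    a=np.radians(az); x=np.array([np.cos(a),np.sin(a),0]); z=np.array([0,0,-1.]); return R.from_matrix(np.c_[x,np.cross(z,x),z])
def plan(p,Rt):  # print turn (tool frame) then shift in the turned frame and in the present one
    p0,R0=pose(); d=np.array(p)-p0
    print("turn",np.round((R0.inv()*Rt).as_rotvec(),4),"shift before turn",np.round(R0.inv().apply(d),1),"after turn",np.round(Rt.inv().apply(d),1))
E
python3 - <<'E'
from h import *
p,r=pose(); print(p,r.as_matrix().round(3).tolist(),arm.state()["joint_positions"].round(3))
c,im=snap("wrist","w1")
E
```

```text
[ 446.87489655 -321.06841139  180.17339351] [[0.181, 0.983, -0.0], [0.983, -0.181, 0.0], [0.0, -0.0, -1.0]] [-0.708  0.442  1.723  0.     0.976 -0.525]
```

View pics/w1.png

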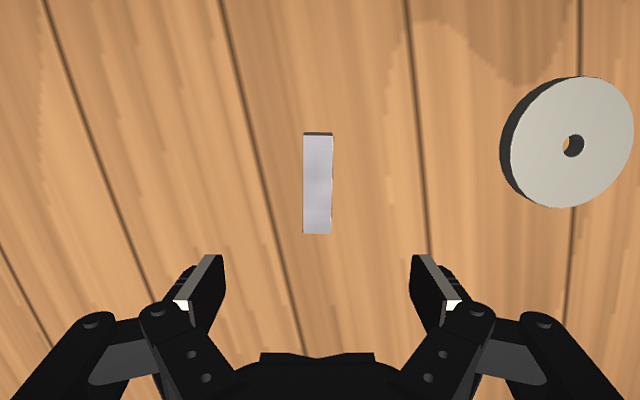

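The wrist view shows the stick's light top face spanning columns 303–333 and rows 135–234, between the fingers. The wheel is at (567,142), clear of the gripper.

```bash
python3 - <<'E'
from h import *
c=cam("wrist"); im=cv2.imread("pics/w1.png"); hsv=cv2.cvtColor(im,cv2.COLOR_BGR2HSV)
m=((hsv[...,1]<60)&(hsv[...,2]>130)).astype(np.uint8); m[:110]=0;m[250:]=0;m[:,:280]=0;m[:,360:]=0
k=max(cv2.findContours(m,0,cv2.CHAIN_APPROX_NONE)[0],key=cv2.contourArea)
r=cv2.minAreaRect(onz(c,k.reshape(-1,2),26)[:,:2].astype(np.float32)); print(r)
cx,cy=r[0]; w,h=r[1]; az=r[2] if w>h else r[2]+90
az=az if az<120 else az-180
print("stick",cx,cy,az)
s=np.array([np.cos(np.radians(az)),np.sin(np.radians(az)),0])
Rt=down(az)*R.from_euler('y',-25,degrees=True)
zt=Rt.apply([0,0,1])
G=np.array([cx,cy,0])+20*s+np.array([0,0,24])
plan(G-6*zt+np.array([0,0,70]),Rt)
E
```

```text
((447.1351013183594, -319.5185546875), (89.65241241455078, 25.201126098632812), 79.29779815673828)
stick 447.1351013183594 -319.5185546875 79.29779815673828
turn [ 0.0023 -0.4366  0.0124] shift before turn [24.1  0.3 80.7] after turn [56. -0. 63.]
```

Call:
send_rows([
  [0,0,0,0.008,0,0.0269,0.042],
  [0,0,0,0.008,0,0.0269,0.042],
  [0,0,0,0.008,0,0.0269,0.042],
  [0,-0.109,0.003,0,0,0,0.042],
  [0,-0.109,0.003,0,0,0,0.042],
  [0,-0.109,0.003,0,0,0,0.042],
  [0,-0.109,0.003,0,0,0,0.042],
  [0,0,0,0.0063,0,0.0136,0.042],
  [0,0,0,0.0063,0,0.0136,0.042],
  [0,0,0,0.0063,0,0.0136,0.042],
  [0,0,0,0.0063,0,0.0136,0.042],
  [0,0,0,0,0,0,0.042],
  [0,0,0,0,0,0,0.042],
])

```text
time: 2.95
tcp_pos: [451.0, -296.9, 39.2]
tcp_rot: [0.757, 0.618, -0.163, 0.133]
ft_force: [-0.3, -0.6, 0.3]
grip_width: 42.2
gripper_force: 0.0
```

```bash
python3 - <<'E'
from h import *
az=79.3; s=np.array([np.cos(np.radians(az)),np.sin(np.radians(az)),0])
Rt=down(az)*R.from_euler('y',-25,degrees=True)
plan(np.array([447.1,-319.5,24])+20*s-6*Rt.apply([0,0,1]),Rt); print(arm.state()["joint_positions"].round(3))
snap("wrist","w2")
E
```

```text
turn [-0.0059 -0.0129 -0.0135] shift before turn [3.6 0.3 9.1] after turn [3.7 0.3 9.1]
[-0.493  0.66   1.889 -0.763  0.605  0.348]
```

View pics/w2.png

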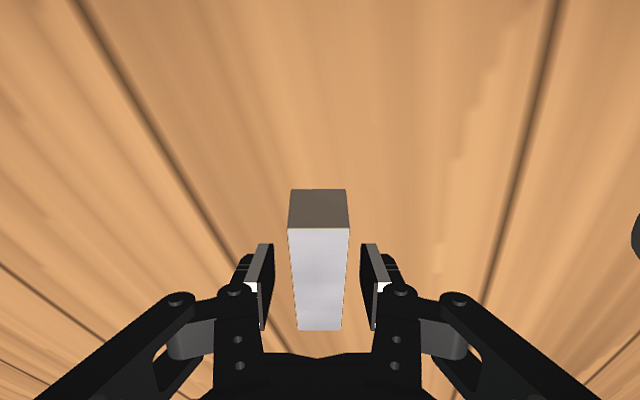

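The stick lies centred between the pads, top face at columns 288–349 and rows 228–330, its +x end facing the camera. I'll lower and grip.

Call:
send_rows([
  [-0.006,-0.013,-0.0135,0.0018,0,0.0045,0.042],
  [0,0,0,0.0018,0,0.0045,0.042],
  [0,0,0,0,0,0,0.042],
  [0,0,0,0,0,0,0.01],
  [0,0,0,0,0,0,0.01],
  [0,0,0,0,0,0,0.01],
  [0,0,0,0,0,0,0.01],
  [0,0,0,0,0,0,0.01],
  [0,0,0,0,0,0,0.01],
  [0,0,0,0,0,0,0.01],
], squeeze=50)

```text
time: 3.83
tcp_pos: [451.6, -297.6, 30.5]
tcp_rot: [0.751, 0.623, -0.166, 0.139]
ft_force: [0.2, 2.2, 5.9]
grip_width: 24.7
gripper_force: 50.1
```

```bash
python3 - <<'E'
from h import *
p,r=pose(); print(p,arm.state()["joint_positions"].round(3),arm.state()["ft_force"])
az=79.3
L=r.inv().apply(np.array([447.1,-319.5,13])-p)
print("stick centre in tool",L)
Rt=R.from_euler('z',0)*down(az)*R.from_euler('y',65,degrees=True)
# centre height 45 upright at same place, +30 clearance
plan(np.array([447.1,-319.5,75])-Rt.apply(L),Rt)
E
```

```text
[ 451.55455123 -297.62319688   30.49663634] [-0.49   0.678  1.893 -0.814  0.588  0.388] [0.2336115  2.20992745 5.87828145]
stick centre in tool [-12.81587222  -0.37599041  25.30181565]
turn [1.2000e-03 1.5716e+00 2.1000e-03] shift before turn [-64.4   0.1 -43.7] after turn [ 43.7   0.1 -64.3]
```

Call:
send_rows([
  [0,0,0,-0.0085,0,-0.018,0.01],
  [0,0,0,-0.0085,0,-0.018,0.01],
  [0,0,0,-0.0085,0,-0.018,0.01],
  [0,0.1123,0,0,0,0,0.01],
  [0,0.1123,0,0,0,0,0.01],
  [0,0.1123,0,0,0,0,0.01],
  [0,0.1123,0,0,0,0,0.01],
  [0,0.1123,0,0,0,0,0.01],
  [0,0.1123,0,0,0,0,0.01],
  [0,0.1123,0,0,0,0,0.01],
  [0,0.1123,0,0,0,0,0.01],
  [0,0.1123,0,0,0,0,0.01],
  [0,0.1123,0,0,0,0,0.01],
  [0,0.1123,0,0,0,0,0.01],
  [0,0.1123,0,0,0,0,0.01],
  [0,0.1123,0,0,0,0,0.01],
  [0,0.1123,0,0,0,0,0.01],
  [0,0,0,0,0,0,0.01],
])

```text
time: 5.33
tcp_pos: [449.5, -298.0, 87.0]
tcp_rot: [0.654, 0.54, 0.407, -0.339]
ft_force: [0.4, -0.4, -2.3]
grip_width: 24.7
gripper_force: 49.7
```

```bash
python3 - <<'E'
from h import *
az=79.3;L=np.array([-12.8,-0.4,25.3])
Rt=down(az)*R.from_euler('y',65,degrees=True)
p,r=pose(); print(p+r.apply(L),r.apply([1,0,0]),arm.state()["joint_positions"].round(3))
plan(np.array([447.1,-319.5,48])-Rt.apply(L),Rt)
snap("wrist","w3")
E
```

```text
[ 452.20629048 -281.04652916   64.41393293] [0.08641564 0.43006945 0.89865044] [-0.965  0.937  1.48   0.697  1.661 -1.072]
turn [-0.0009  0.0178 -0.0051] shift before turn [-32.2   2.2 -27.8] after turn [-31.7   2.  -28.4]
```

View pics/w3.png

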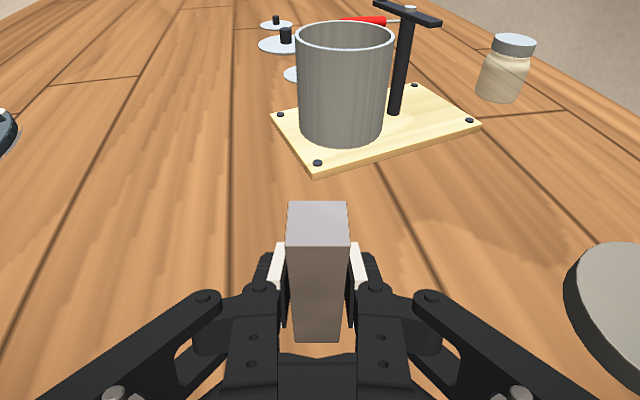

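The stick is held upright near its top end (top face at about (318,222)), clear of the caddy ahead. Lowering it to the bench.

Call:
send_rows([
  [0,0.018,-0.005,-0.0073,0,0.0034,0.01],
  [0,0,0,-0.0073,0,0.0034,0.01],
  [0,0,0,0,0,0,0.01],
  [0,0,0,-0.0009,0,0.0004,0.01],
  [0,0,0,-0.0009,0,0.0004,0.01],
  [0,0,0,0,0,0,0.01],
])

```text
time: 5.88
tcp_pos: [450.7, -297.9, 71.5]
tcp_rot: [0.65, 0.541, 0.411, -0.34]
ft_force: [0.2, -0.3, -1.5]
grip_width: 24.7
gripper_force: 49.7
```

```bash
python3 - <<'E'
from h import *
p,r=pose(); print(p+r.apply([-12.8,-0.4,25.3]),r.apply([1,0,0]),r.apply([0,1,0]),arm.state()["ft_force"])
E
```

```text
[ 453.51072406 -280.81818457   49.0475846 ] [0.07608967 0.42308142 0.90289117] [ 0.98316793 -0.18268351  0.00274792] [ 0.19614798 -0.3021996  -1.54080757]
```

Call:
send_rows([
  [0,0,0,-0.0018,0,0.0008,0.01],
  [0,0,0,-0.0009,0,0.0004,0.01],
  [0,0,0,-0.0005,0,0.0002,0.01],
  [0,0,0,0,0,0,0.01],
  [0,0,0,0,0,0,0.01],
])

```text
time: 6.3
tcp_pos: [450.5, -298.2, 68.1]
tcp_rot: [0.65, 0.541, 0.412, -0.341]
ft_force: [-1.0, -0.4, 3.0]
grip_width: 25.0
gripper_force: 50.1
```

Call:
send_rows([
  [0,0,0,0,0,0,0.05],
  [0,0,0,0,0,0,0.05],
  [0,0,0,0,0,0,0.05],
  [0,0,0,0,0,0,0.05],
  [0,0,0,0,0,0,0.05],
  [0,0,0,0,0,-0.02,0.05],
  [0,0,0,0,0,-0.03,0.05],
  [0,0,0,0,0,-0.03,0.05],
  [0,0,0,0,0,-0.03,0.06],
  [0,0,0,0.03,0,-0.015,0.06],
  [0,0,0,0.03,0,-0.015,0.06],
  [0,-0.1134,0,0.025,0,0,0.06],
  [0,-0.1134,0,0,0,0,0.06],
  [0,-0.1134,0,0,0,0,0.06],
  [0,-0.1134,0,0,0,0,0.06],
  [0,-0.1134,0,0,0,0,0.06],
])

```text
time: 7.63
tcp_pos: [433.6, -387.0, 205.2]
tcp_rot: [0.739, 0.615, 0.212, -0.173]
ft_force: [-0.2, 0.1, -0.8]
grip_width: 60.1
gripper_force: 0.0
```

```bash
python3 - <<'E'
from h import *
plan([453.3,-281,170],down(79.3)); print(arm.state()["joint_positions"].round(3))
c,im=snap("wrist","w4")
E
```

```text
turn [ 0.0029 -0.5541  0.0035] shift before turn [73.2 -0.2 86.6] after turn [107.8  -0.4  35.2]
[-0.966  0.63   1.434  0.386  1.492 -0.895]
```

View pics/w4.png

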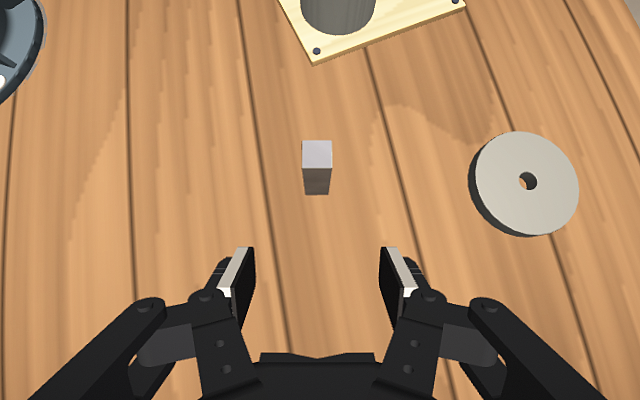

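The stick stands upright on the bench, its top face at about (317,155). Measuring it and moving above.

```bash
cat >> h.py <<'E'
def face(c,im,box,z,vmin):
    hsv=cv2.cvtColor(im,cv2.COLOR_RGB2HSV); m=((hsv[...,1]<60)&(hsv[...,2]>vmin)).astype(np.uint8); q=np.zeros_like(m); x0,y0,x1,y1=box; q[y0:y1,x0:x1]=m[y0:y1,x0:x1]
    k=max(cv2.findContours(q,0,cv2.CHAIN_APPROX_NONE)[0],key=cv2.contourArea)
    return k,cv2.minAreaRect(onz(c,k.reshape(-1,2),z)[:,:2].astype(np.float32))
E
python3 - <<'E'
from h import *
c=cam("wrist"); im=cv2.imread("pics/w4.png")[:,:,::-1]
hsv=cv2.cvtColor(np.ascontiguousarray(im),cv2.COLOR_RGB2HSV); print(hsv[150,317],hsv[180,317])
for v in(140,160): print(face(c,np.ascontiguousarray(im),(290,130,345,200),90,v)[1])
E
```

```text
[168   6 201] [11 59 90]
((453.9799499511719, -281.0243835449219), (24.723388671875, 25.119972229003906), 79.68121337890625)
((453.9799499511719, -281.0243835449219), (24.723388671875, 25.119972229003906), 79.68121337890625)
```

Call:
send_rows([
  [0,-0.111,0,0,0,0,0.06],
  [0,-0.111,0,0,0,0,0.06],
  [0,-0.111,0,0,0,0,0.06],
  [0,-0.111,0,0,0,0,0.06],
  [0,-0.111,0,0,0,0,0.06],
  [0,0,0,0.018,0,0.003,0.06],
  [0,0,0,0.018,0,0.003,0.06],
  [0,0,0,0.018,0,0.003,0.05],
  [0,0,0,0.018,0,0.003,0.05],
  [0,0,0,0.018,0,0.003,0.05],
  [0,0,0,0.0178,0,0.003,0.05],
  [0,0,0,0,0,0,0.05],
])

```text
time: 8.68
tcp_pos: [453.3, -277.9, 186.2]
tcp_rot: [0.769, 0.639, 0.003, -0.003]
ft_force: [-0.5, 0.7, 1.2]
grip_width: 50.0
gripper_force: 0.0
```

```bash
python3 - <<'E'
from h import *
c,im=snap("wrist","w5")
q=proj(c,[[453.3,-281,90]])[0]; print(q)
x,y=q.astype(int)
k,r=face(c,im,(x-45,y-45,x+45,y+45),90,140); print(r,cv2.boundingRect(k))
az=r[2]; az=[a for a in(az-90,az,az+90) if 45<a<=125]; print(az)
plan([*r[0],84],down(79.3))
E
```

```text
[318.17782056 215.38982314]
((453.2024841308594, -281.2770690917969), (25.057361602783203, 25.68524742126465), 79.56747436523438) (300, 199, 37, 34)
[79.56747436523438]
turn [ 0.0001 -0.0076  0.0037] shift before turn [-2.700e+00  1.000e-01  1.026e+02] after turn [ -1.9   0.2 102.6]
```

Call:
send_rows([
  [0,-0.0076,0,-0.002,0,0.02,0.05],
  [0,0,0,0,0,0.025,0.05],
  [0,0,0,0,0,0.025,0.05],
  [0,0,0,0,0,0.018,0.05],
  [0,0,0,0,0,0.01,0.05],
  [0,0,0,0,0,0,0.05],
  [0,0,0,0,0,0,0.05],
  [0,0,0,0,0,0,0.01],
  [0,0,0,0,0,0,0.01],
  [0,0,0,0,0,0,0.01],
  [0,0,0,0,0,0,0.01],
  [0,0,0,0,0,0,0.01],
  [0,0,0,0,0,0,0.01],
  [0,0,0,0,0,0,0.01],
], squeeze=40)

```text
time: 9.9
tcp_pos: [453.8, -283.0, 90.4]
tcp_rot: [0.769, 0.639, 0.0, 0.003]
ft_force: [-1.7, -0.2, 6.9]
grip_width: 25.4
gripper_force: 40.8
```

```bash
python3 - <<'E'
from h import *
p,r=pose(); print(p,r.apply([0,0,1]),arm.state()["ft_force"])
plan([*(np.array([520,-54.5])+0*p[:2]),220],r)
E
```

```text
[ 453.84692953 -282.99703893   90.39998392] [ 0.00347504 -0.00397796 -0.99998605] [-1.7355122  -0.21730517  6.85643328]
turn [0. 0. 0.] shift before turn [ 236.3   23.8 -130.3] after turn [ 236.3   23.8 -130.3]
```

Call:
send_rows([
  [0,0,0,0,0,-0.01,0.01],
  [0,0,0,0,0,-0.025,0.01],
  [0,0,0,0,0,-0.025,0.01],
  [0,0,0,0,0,-0.025,0.01],
  [0,0,0,0,0,-0.025,0.01],
  [0,0,0,0,0,-0.025,0.01],
  [0,0,0,0.02,0.003,0,0.01],
  [0,0,0,0.025,0.004,0,0.01],
  [0,0,0,0.025,0.004,0,0.01],
  [0,0,0,0.025,0.004,0,0.01],
  [0,0,0,0.025,0.004,0,0.01],
  [0,0,0,0.015,0.004,0,0.01],
  [0,0,0,0,0,0,0.01],
  [0,0,0,0,0,0,0.01],
])

```text
time: 11.07
tcp_pos: [500.4, -153.2, 224.5]
tcp_rot: [0.769, 0.64, -0.0, 0.002]
ft_force: [-0.1, -0.5, -0.9]
grip_width: 25.3
gripper_force: 39.9
```

```bash
python3 - <<'E'
from h import *
p,r=pose(); print(p,arm.state()["ft_force"])
c,im=snap("wrist","w6")
print(proj(c,[[520,-54.5,114],[595,-36,127],[583,12.5,161]]))
E
```

```text
[ 500.43578307 -153.22463155  224.52030962] [-0.12241166 -0.51473872 -0.94817453]
[[ 318.85282835   59.77817425]
 [ 434.99543142    3.37035584]
 [ 423.86892587 -118.00788586]]
```

View pics/w6.png

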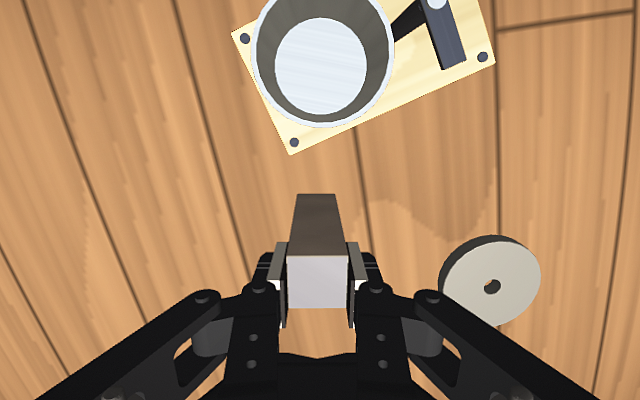

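The canister rim is centred at about (321,55) with its top clipped by the frame, the keeper bar at (445,30), and the stick held at (316,250). Fitting the rim circle.

```bash
cat >> h.py <<'E'
def circ(P,r0):
    from scipy.optimize import least_squares
    f=lambda q:np.hypot(P[:,0]-q[0],P[:,1]-q[1])-q[2]
    s=least_squares(f,[*P[:,:2].mean(0),r0],loss="soft_l1",f_scale=0.5); return s.x,np.abs(s.fun).mean() if len(s.fun) else 0
def rimfit(c,im,guess,tag):
    hsv=cv2.cvtColor(im,cv2.COLOR_RGB2HSV)
    u,v=np.meshgrid(np.arange(640),np.arange(400)); W=onz(c,np.c_[u.ravel(),v.ravel()],114)
    d=np.hypot(W[:,0]-guess[0],W[:,1]-guess[1]).reshape(400,640)
    m=((hsv[...,1]<45)&(hsv[...,2]>150)&(d>38)&(d<54)).astype(np.uint8)
    ks=cv2.findContours(m,cv2.RETR_CCOMP,cv2.CHAIN_APPROX_NONE)[0]
    k=np.vstack(ks).reshape(-1,2); k=k[(k[:,1]>2)&(k[:,0]>2)&(k[:,0]<637)]
    P=onz(c,k,114); rr=np.hypot(P[:,0]-guess[0],P[:,1]-guess[1])
    for lo,hi,r0 in((45.5,52,48),(40,46,44)):
        q=P[(rr>lo)&(rr<hi)]; print(tag,r0,len(q),circ(q,r0))
E
python3 - <<'E'
from h import *
c=cam("wrist"); im=np.ascontiguousarray(cv2.imread("pics/w6.png")[:,:,::-1])
rimfit(c,im,(520,-54.5),"w6")
hsv=cv2.cvtColor(im,cv2.COLOR_RGB2HSV); print([hsv[y,322].tolist() for y in range(108,132,2)])
E
```

```text
w6 48 548 (array([520.86606213, -54.98189042,  48.04219657]), np.float64(1.4578614898867055))
w6 44 428 (array([520.59336723, -54.45489707,  44.28610288]), np.float64(1.3751111989522544))
[[105, 15, 245], [103, 15, 246], [105, 15, 246], [90, 9, 165], [22, 27, 105], [24, 23, 109], [22, 27, 105], [53, 6, 181], [103, 14, 247], [104, 17, 252], [23, 69, 253], [24, 55, 251]]
```

Call:
send_rows([
  [0,0,0,0.019,0.0006,0,0.01],
  [0,0,0,0.02,0.0006,0,0.01],
  [0,0,0,0.02,0.0006,0,0.01],
  [0,0,0,0.02,0.0006,0,0.01],
  [0,0,0,0.02,0.0006,0,0.01],
  [0,0,0,0,0,0,0.01],
  [0,0,0,0,0,0.012,0.01],
  [0,0,0,0,0,0.012,0.01],
  [0,0,0,0,0,0.012,0.01],
  [0,0,0,0,0,0.012,0.01],
  [0,0,0,0,0,0.012,0.01],
  [0,0,0,0,0,0.012,0.01],
  [0,0,0,0,0,0.012,0.01],
  [0,0,0,0,0,0.012,0.01],
  [0,0,0,0,0,0.009,0.01],
  [0,0,0,0,0,0.006,0.01],
  [0,0,0,0,0,0,0.01],
  [0,0,0,0,0,0,0.01],
])

```text
time: 12.62
tcp_pos: [521.7, -57.6, 112.9]
tcp_rot: [0.769, 0.639, -0.0, 0.002]
ft_force: [0.3, 1.1, -1.9]
grip_width: 25.2
gripper_force: 39.9
```

Call:
send_rows([
  [0,0,0,0,0,0.003,0.01],
  [0,0,0,0,0,0.002,0.01],
  [0,0,0,0,0,0.001,0.01],
  [0,0,0,0,0,0.0005,0.01],
  [0,0,0,0,0,0,0.01],
  [0,0,0,0,0,0,0.01],
])

```text
time: 13.12
tcp_pos: [521.8, -57.2, 106.4]
tcp_rot: [0.769, 0.639, -0.0, 0.002]
ft_force: [-1.4, 0.0, 2.3]
grip_width: 25.0
gripper_force: 40.3
```

Contact at the expected height (+4 N). I'll release by a small opening, so the fingers stay clear of the mouth, then withdraw.

Call:
send_rows([
  [0,0,0,0,0,0,0.03],
  [0,0,0,0,0,0,0.038],
  [0,0,0,0,0,0,0.04],
  [0,0,0,0,0,0,0.04],
  [0,0,0,0,0,0,0.04],
  [0,0,0,0,0,0,0.04],
  [0,0,0,0,0,-0.01,0.04],
  [0,0,0,0,0,-0.02,0.04],
  [0,0,0,0,0,-0.03,0.04],
  [0,0,0,0,0,-0.03,0.04],
  [0,0,0,0,0,-0.03,0.04],
  [0,0,0,-0.03,0,-0.02,0.04],
  [0,0,0,-0.035,0,0,0.04],
  [0,0,0,0,0,0,0.04],
])

```text
time: 14.28
tcp_pos: [509.3, -124.6, 248.6]
tcp_rot: [0.77, 0.638, 0.0, 0.004]
ft_force: [0.8, -0.3, -0.8]
grip_width: 40.2
gripper_force: 0.0
```

```bash
python3 - <<'E'
from h import *
p,r=pose(); print(p)
c,im=snap("wrist","w7")
rimfit(c,im,(520.7,-54.8),"w7")
q=proj(c,[[521,-55,106]])[0]; print(q)
x,y=q.astype(int)
k,r=face(c,im,(x-40,max(y-40,0),x+40,y+40),106,140); print(r,cv2.boundingRect(k))
E
```

```text
[ 509.29692593 -124.60730892  248.60284652]
w7 48 593 (array([521.40654332, -53.61308192,  48.35065443]), np.float64(1.4924396198417957))
w7 44 376 (array([521.40593872, -53.75712377,  44.57612835]), np.float64(1.358362358701707))
[314.44678135 104.78791556]
((520.6614990234375, -53.61116409301758), (57.70821762084961, 62.242122650146484), 79.36913299560547) (274, 64, 80, 77)
```

View pics/w7.png

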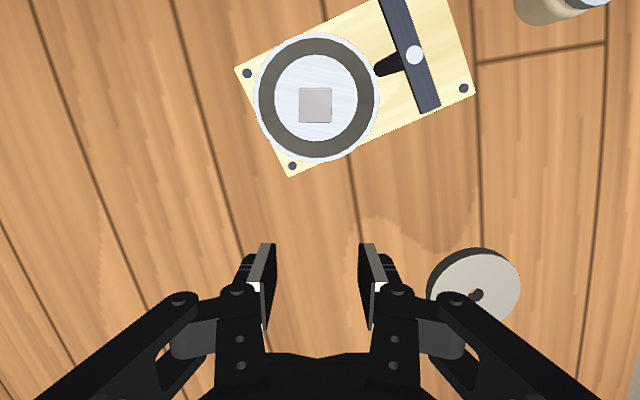

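The stick stands in the canister at (315,105), with the rim centred at (317,97) and the post cap at (414,54). Now to the lid, viewed from the same relative geometry so that calibration errors cancel.

Call:
send_rows([
  [0,0,0,0.02,-0.0055,0,0.05],
  [0,0,0,0.028,-0.0075,0,0.05],
  [0,0,0,0.028,-0.0075,0,0.05],
  [0,0,0,0.028,-0.0075,0,0.05],
  [0,0,0,0.028,-0.0075,0,0.05],
  [0,0,0,0.028,-0.0075,0,0.05],
  [0,0,0,0.028,-0.0075,0,0.05],
  [0,0,0,0.028,-0.0075,0,0.05],
  [0,0,0,0.028,-0.0075,0,0.05],
  [0,0,0,0.028,-0.0075,0,0.05],
  [0,0,0,0.02,-0.0055,0,0.05],
  [0,0,0,0.015,-0.004,0,0.05],
  [0,0,0,0,0,0.026,0.05],
  [0,0,0,0,0,0.026,0.05],
  [0,0,0,0,0,0.026,0.05],
  [0,0,0,0,0,0.026,0.05],
  [0,0,0,0,0,0,0.05],
  [0,0,0,0,0,0,0.05],
])

```text
time: 15.83
tcp_pos: [484.2, 196.2, 141.3]
tcp_rot: [0.769, 0.639, -0.001, 0.001]
ft_force: [0.3, 0.1, 0.7]
grip_width: 49.8
gripper_force: 0.0
```

```bash
python3 - <<'E'
from h import *
p,r=pose(); print(p,r.apply([0,0,1]),arm.state()["joint_positions"].round(2))
c,im=snap("wrist","w8")
print(proj(c,[[497,262,10],[497,262,36]]))
E
```

```text
[484.16748677 196.22034514 141.29656697] [-3.44776663e-04 -3.24466392e-03 -9.99994677e-01] [ 0.3   0.46  1.82 -0.    0.87  0.48]
[[318.03755441 110.17330411]
 [318.14091693 111.7797861 ]]
```

View pics/w8.png

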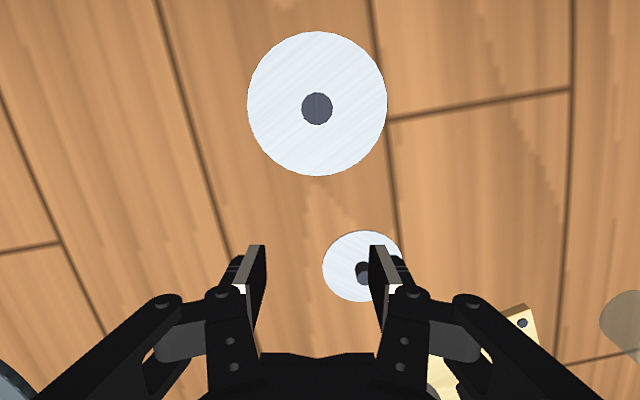

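The lid's plate is centred at (317,104), knob at (317,108). The small decoy lid at (363,266) sits near the tool's axis but well below the fingers.

```bash
python3 - <<'E'
from h import *
c=cam("wrist"); im=np.ascontiguousarray(cv2.imread("pics/w8.png")[:,:,::-1])
k,r=face(c,im,(235,20,400,190),10,150)
P=onz(c,k.reshape(-1,2),10); q,e=circ(P,53); print(q,e)
hsv=cv2.cvtColor(im,cv2.COLOR_RGB2HSV); m=(hsv[...,2]<130).astype(np.uint8); z=np.zeros_like(m); z[85:130,295:340]=m[85:130,295:340]
k=max(cv2.findContours(z,0,cv2.CHAIN_APPROX_NONE)[0],key=cv2.contourArea); print(circ(onz(c,k.reshape(-1,2),36),11))
plan([q[0],q[1],42],down(79.3))
E
```

```text
[497.48762679 264.59413438  52.76475877] 0.20157999461267986
(array([497.45418106, 264.47121809,  10.19588157]), np.float64(0.18725670493766075))
turn [0.0026 0.0021 0.003 ] shift before turn [ 69.6  -0.4 100.3] after turn [ 69.4  -0.4 100.5]
```

Call:
send_rows([
  [0.0026,0.002,0.003,0.02,0,0,0.05],
  [0,0,0,0.025,0,0,0.05],
  [0,0,0,0.0247,-0.0004,0,0.05],
  [0,0,0,0,0,0.025,0.045],
  [0,0,0,0,0,0.025,0.045],
  [0,0,0,0,0,0.025,0.045],
  [0,0,0,0,0,0.015,0.04],
  [0,0,0,0,0,0.008,0.04],
  [0,0,0,0,0,0.004,0.04],
  [0,0,0,0,0,0,0.04],
  [0,0,0,0,0,0,0.04],
])

```text
time: 16.8
tcp_pos: [498.0, 264.8, 40.8]
tcp_rot: [0.77, 0.638, 0.001, 0.0]
ft_force: [0.1, -0.2, -0.8]
grip_width: 40.0
gripper_force: 0.0
```

Call:
send_rows([
  [0,0,0,0,0,0,0.025],
  [0,0,0,0,0,0,0.01],
  [0,0,0,0,0,0,0.01],
  [0,0,0,0,0,0,0.01],
  [0,0,0,0,0,0,0.01],
  [0,0,0,0,0,0,0.01],
], squeeze=50)

```text
time: 17.3
tcp_pos: [497.9, 264.7, 40.8]
tcp_rot: [0.77, 0.638, 0.001, 0.0]
ft_force: [-0.8, -1.0, 7.1]
grip_width: 20.2
gripper_force: 48.6
```

```bash
python3 - <<'E'
from h import *
p,r=pose(); print(p,arm.state()["ft_force"])
plan([521.2+p[0]-497.5,-54.1+p[1]-264.5,210],r)
E
```

```text
[497.92284229 264.73027099  40.76977839] [-0.80250389 -0.96515782  7.11975255]
turn [0. 0. 0.] shift before turn [-308.5   82.8 -169.4] after turn [-308.5   82.8 -169.4]
```

Call:
send_rows([
  [0,0,0,0,0,-0.008,0.01],
  [0,0,0,0,0,-0.02,0.01],
  [0,0,0,0,0,-0.03,0.01],
  [0,0,0,0,0,-0.03,0.01],
  [0,0,0,0,0,-0.03,0.01],
  [0,0,0,0,0,-0.03,0.01],
  [0,0,0,0,0,-0.022,0.01],
  [0,0,0,0,0,-0.01,0.01],
  [0,0,0,0,0,0,0.01],
])

```text
time: 18.05
tcp_pos: [498.0, 264.8, 221.8]
tcp_rot: [0.77, 0.638, 0.002, 0.001]
ft_force: [0.6, 0.0, -2.5]
grip_width: 20.1
gripper_force: 49.1
```

Call:
send_rows([
  [0,0,0,-0.014,0.0038,0,0.01],
  [0,0,0,-0.028,0.0075,0,0.01],
  [0,0,0,-0.028,0.0075,0,0.01],
  [0,0,0,-0.028,0.0075,0,0.01],
  [0,0,0,-0.028,0.0075,0,0.01],
  [0,0,0,-0.028,0.0075,0,0.01],
  [0,0,0,-0.028,0.0075,0,0.01],
  [0,0,0,-0.028,0.0075,0,0.01],
  [0,0,0,-0.028,0.0075,0,0.01],
  [0,0,0,-0.028,0.0075,0,0.01],
  [0,0,0,-0.025,0.0068,0,0.01],
  [0,0,0,-0.012,0.0032,0,0.01],
  [0,0,0,-0.0055,0.0011,0,0.01],
  [0,0,0,0,0,0,0.01],
  [0,0,0,0,0,0,0.01],
])

```text
time: 19.3
tcp_pos: [520.5, -53.3, 218.8]
tcp_rot: [0.77, 0.638, -0.0, -0.001]
ft_force: [-0.6, 0.8, -1.8]
grip_width: 19.8
gripper_force: 49.1
```

```bash
python3 - <<'E'
from h import *
p,r=pose(); print(p,r.apply([0,0,1]),arm.state()["ft_force"],arm.state()["grip_width"])
plan([521.6,-53.7,156],down(79.3))
c,im=snap("wrist","w9")
c2,im2=snap("side","s9"); q=proj(c2,[[521,-54,150],[521,-54,114]]); print(q)
t=im2[160:280,240:390,::-1]; w=cv2.resize(im,None,fx=.7,fy=.7)[:,:,::-1]
cv2.imwrite("pics/m9.png",np.hstack([w,cv2.resize(t,(350,280),interpolation=cv2.INTER_CUBIC)]))
E
```

```text
[520.52105611 -53.33176464 218.80610657] [-1.46990866e-03  3.14536008e-04 -9.99998870e-01] [-0.57502639  0.83384676 -1.80499417] 19.756608745946302
turn [-0.0015 -0.     -0.0003] shift before turn [-0.2  1.2 62.8] after turn [-0.2  1.1 62.8]
[[291.79647053 205.27880376]
 [292.17281651 215.71017261]]
```

View pics/m9.png

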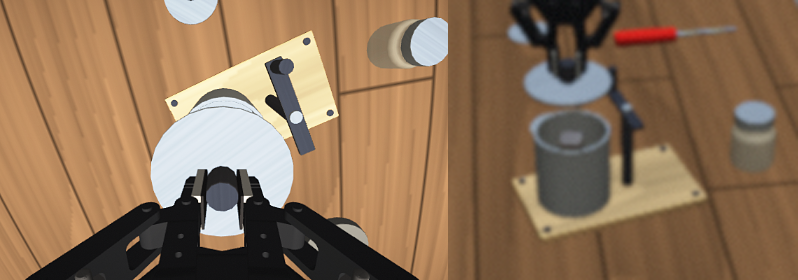

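The lid is held level above the canister, and the side crop shows it parallel to the rim. The peg appears at about (408,94) in the full wrist frame and the post cap at (423,167). Checking the lid's centre, pivot and peg.

```bash
python3 - <<'E'
from h import *
c=cam("wrist"); im=np.ascontiguousarray(cv2.imread("pics/w9.png")[:,:,::-1])
hsv=cv2.cvtColor(im,cv2.COLOR_RGB2HSV); m=((hsv[...,1]<45)&(hsv[...,2]>215)).astype(np.uint8)
p,_=pose(); z=p[2]-30.8
u,v=np.meshgrid(np.arange(640),np.arange(400)); W=onz(c,np.c_[u.ravel(),v.ravel()],z); d=np.hypot(W[:,0]-p[0],W[:,1]-p[1]).reshape(400,640)
m[(d>58)]=0; k=max(cv2.findContours(m,0,cv2.CHAIN_APPROX_NONE)[0],key=cv2.contourArea).reshape(-1,2)
P=onz(c,k,z); rr=np.hypot(P[:,0]-p[0],P[:,1]-p[1]); P=P[(rr>49)&(rr<57)&(k[:,1]<290)]
print(len(P),circ(P,53),"minus tcp",circ(P,53)[0][:2]-p[:2])
piv=onz(c,[[423,167]],130)[0]; peg=onz(c,[[408,94]],161)[0]; print("pivot",piv,"peg",peg, np.hypot(*(peg-piv)[:2]))
e=np.array([521.5,-54.])-piv[:2]; print("pivot-can",np.hypot(*e),np.degrees(np.arctan2(*(-e)[::-1])),"peg az",np.degrees(np.arctan2(*(peg-piv)[1::-1])))
E
```

```text
364 (array([520.32767601, -53.62185467,  52.34960203]), np.float64(0.15191098844843043)) minus tcp [-0.39742107 -0.74610746]
pivot [595.53207445 -33.5190032  130.        ] peg [582.31379173  15.64224679 161.        ] 50.90728335735781
pivot-can 76.81288484205542 15.464122203417709 peg az 105.04953618733487
```

Call:
send_rows([
  [-0.0015,0,0,0,0.001,0.01,0.01],
  [0,0,0,0,0,0.015,0.01],
  [0,0,0,0,0,0.015,0.01],
  [0,0,0,0,0,0.012,0.01],
  [0,0,0,0,0,0.006,0.01],
  [0,0,0,0,0,0.003,0.01],
  [0,0,0,0,0,0,0.01],
  [0,0,0,0,0,0,0.01],
])

```text
time: 20.07
tcp_pos: [522.2, -54.0, 158.8]
tcp_rot: [0.77, 0.638, 0.0, 0.001]
ft_force: [0.3, 0.2, -2.6]
grip_width: 20.3
gripper_force: 49.2
```

Call:
send_rows([
  [0,0,0,0,0,0.002,0.01],
  [0,0,0,0,0,0.0015,0.01],
  [0,0,0,0,0,0.001,0.01],
  [0,0,0,0,0,0,0.01],
])

```text
time: 20.4
tcp_pos: [522.0, -54.2, 153.9]
tcp_rot: [0.77, 0.638, 0.0, 0.001]
ft_force: [0.0, -0.1, -2.7]
grip_width: 20.3
gripper_force: 49.2
```

Below the rim with no contact. Going on gently.

Call:
send_rows([
  [0,0,0,0,0,0.0015,0.01],
  [0,0,0,0,0,0.0015,0.01],
  [0,0,0,0,0,0.001,0.01],
  [0,0,0,0,0,0,0.01],
  [0,0,0,0,0,0,0.01],
])

```text
time: 20.82
tcp_pos: [522.6, -53.8, 150.6]
tcp_rot: [0.77, 0.638, 0.001, 0.001]
ft_force: [1.5, 4.8, 6.2]
grip_width: 20.0
gripper_force: 50.2
```

Call:
send_rows([
  [0,0,0,0.001,0,0,0.01],
  [0,0,0,0.0005,0.0004,0.0005,0.01],
  [0,0,0,0,0,0.0005,0.01],
  [0,0,0,0,0,0,0.01],
  [0,0,0,0,0,0,0.01],
])

```text
time: 21.23
tcp_pos: [522.6, -52.7, 148.8]
tcp_rot: [0.77, 0.638, 0.0, 0.0]
ft_force: [0.3, 1.6, -0.8]
grip_width: 20.1
gripper_force: 49.5
```

Call:
send_rows([
  [0,0,0,0.0004,0,0.0004,0.01],
  [0,0,0,0,0,0.0004,0.01],
  [0,0,0,0,0,0,0.01],
  [0,0,0,0,0,0,0.01],
])

```text
time: 21.57
tcp_pos: [522.6, -52.6, 148.7]
tcp_rot: [0.77, 0.638, 0.0, 0.001]
ft_force: [-3.4, 0.6, 8.5]
grip_width: 20.4
gripper_force: 50.4
```

Firm contact at the seated height (148.7, nominal 148.8). Releasing and retreating.

Call:
send_rows([
  [0,0,0,0,0,0,0.024],
  [0,0,0,0,0,0,0.03],
  [0,0,0,0,0,0,0.036],
  [0,0,0,0,0,0,0.04],
  [0,0,0,0,0,0,0.04],
  [0,0,0,0,0,0,0.04],
  [0,0,0,0,0,-0.01,0.04],
  [0,0,0,0,0,-0.02,0.04],
  [0,0,0,0,0,-0.03,0.04],
  [0,0,0,0,0,-0.03,0.04],
  [0,0,0,0,0,-0.01,0.02],
  [0,0,0,-0.03,0,0,0.0],
  [0,0,0,-0.03,0,0,0.0],
  [0,0,0,0,0,0,0.0],
  [0,0,0,0,0,0,0.0],
])

```text
time: 22.82
tcp_pos: [511.2, -112.2, 248.5]
tcp_rot: [0.771, 0.637, 0.0, 0.001]
ft_force: [-0.3, 0.5, 0.5]
grip_width: -0.2
gripper_force: 0.0
```

```bash
python3 - <<'E'
from h import *
p,r=pose(); print(p,arm.state()["joint_positions"].round(2))
c,im=snap("wrist","w10"); c2,im2=snap("side","s10")
k,rr=face(c,im,(200,0,440,235),118,215); P=onz(c,k.reshape(-1,2),118); d=np.hypot(P[:,0]-521.5,P[:,1]+54); print(circ(P[(d>49)&(d<57)],53))
t=im2[160:280,240:390,::-1]; w=cv2.resize(im,None,fx=.7,fy=.7)[:,:,::-1]
cv2.imwrite("pics/m10.png",np.hstack([w,cv2.resize(t,(350,280),interpolation=cv2.INTER_CUBIC)]))
E
```

```text
[ 511.20981861 -112.1607003   248.45683454] [-0.3   0.31  1.73 -0.    1.1  -0.12]
(array([522.43748565, -53.04429307,  52.5767701 ]), np.float64(0.7025465890664573))
```

View pics/m10.png

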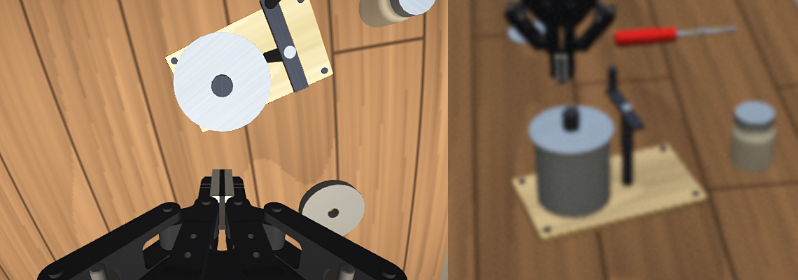

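The lid sits on the rim, its centre at (522.4,-53.0) against the rim's (521.4,-53.7), and the side crop shows it flush and level. Next, straddle the peg.

Call:
send_rows([
  [0,0,0,0.012,0.004,0,0.04],
  [0,0,0,0.025,0.0082,0,0.04],
  [0,0,0,0.025,0.0082,0,0.04],
  [0,0,0,0.025,0.0082,0,0.04],
  [0,0,0,0.025,0.0082,0,0.04],
  [0,0,0,0.0263,0.0087,0,0.04],
  [0,0,-0.113,0,0,0,0.04],
  [0,0,-0.113,0,0,0,0.04],
  [0,0,-0.113,0,0,0,0.04],
  [0,0,-0.113,0,0,0,0.04],
  [0,0,0,0,0,0.02,0.04],
  [0,0,0,0,0,0.02,0.04],
  [0,0,0,0,0,0,0.04],
  [0,0,0,0,0,0,0.04],
])

```text
time: 24.08
tcp_pos: [581.7, 17.4, 207.8]
tcp_rot: [0.607, 0.795, -0.0, -0.0]
ft_force: [0.0, 1.0, 0.4]
grip_width: 39.7
gripper_force: 0.0
```

```bash
python3 - <<'E'
from h import *
plan([582,15,158],down(105))
c,im=snap("wrist","w11"); print(proj(c,[[582,15,161],[594.5,-34.3,130]]).round())
# dark peg-top/bar pixels near the prediction
q=proj(c,[[582,15,161]])[0].astype(int); g=im[q[1]-36:q[1]+36:6,q[0]-42:q[0]+43:6].mean(2).astype(int); print(g)
E
```

```text
turn [-0.0008  0.      0.0042] shift before turn [-2.4 -0.3 49.8] after turn [-2.4 -0.3 49.8]
[[316. 244.]
 [315. 290.]]
[[ 99  99 128 218 219 220 220 221 220 221 220 220 220 220 220]
 [100  98  94 217 217 228  99  97  92  64 218 218 217 217 217]
 [ 99  98  95 237 232 230  32  37  33  86 220 220 220 220 220]
 [ 98  99  94 225 228 239  35  36  35  80 218 219 220 221 221]
 [ 97  95  95 236 230 240  34  35  37 104 216 217 217 217 218]
 [ 98  96  92 228 227 237  38 103  90 141 210 211 212 211 212]
 [ 50  96  94 233 233 242 101  96  96 108 220 221 222 223 230]
 [ 13  96  83 235 235 243  94  95  99 160 223 223 224 223 141]
 [  9 114 167 233 229 218  98  95  96 218 223 223 224 225 121]
 [ 13 243 227 225 225 211  97  95  96 222 223 223 222 223  76]
 [ 13 236 233 228 229 220  98  97  96 231 235 236 236 236  31]
 [ 15 235 196 230 229 221  97  98  95 228 229 229 229 229  11]]
```

The peg column sits laterally centred between the fingers (columns 310–322, predicted 316). Descending around it and narrowing the fingers.

Call:
send_rows([
  [0,0,0.004,-0.002,0,0.015,0.04],
  [0,0,0,0,0,0.015,0.04],
  [0,0,0,0,0,0.012,0.04],
  [0,0,0,0,0,0.007,0.04],
  [0,0,0,0,0,0,0.03],
  [0,0,0,0,0,0,0.022],
  [0,0,0,0,0,0,0.022],
  [0,0,0,0,0,0,0.022],
], squeeze=20)

```text
time: 24.8
tcp_pos: [582.9, 14.2, 160.1]
tcp_rot: [0.609, 0.793, 0.001, 0.001]
ft_force: [-0.1, -0.4, -0.0]
grip_width: 22.0
gripper_force: 0.0
```

```bash
python3 - <<'E'
from h import *
p,r=pose(); s=arm.state(); print(p,s["ft_force"],s["grip_width"])
piv=np.array([594.5,-34.3]); v=p[:2]-piv; print(np.hypot(*v),np.degrees(np.arctan2(v[1],v[0])))
# chord per row in the tool frame, turning about the pivot clockwise by a per row (tool x radial outward)
for a in(0.1,0.12): print(a,50*np.array([np.cos(a)-1,np.sin(a)]))
E
```

```text
[582.92609761  14.21584319 160.05066202] [-0.0647511  -0.44009396 -0.04624156] 21.966745914384465
49.8772719508632 103.41765389555734
0.1 [-0.24979174  4.99167083]
0.12 [-0.35956821  5.98561036]
```

Call:
send_rows([
  [0,0,0.1,-0.0003,0.005,0,0.022],
  [0,0,0.1,-0.0003,0.005,0,0.022],
  [0,0,0.1,-0.0003,0.005,0,0.022],
  [0,0,0.1,-0.0003,0.005,0,0.022],
  [0,0,0.1,-0.0003,0.005,0,0.022],
  [0,0,0.1,-0.0003,0.005,0,0.022],
  [0,0,0.1,-0.0003,0.005,0,0.022],
  [0,0,0,0,0,0,0.022],
])

```text
time: 25.47
tcp_pos: [617.4, 10.5, 159.8]
tcp_rot: [0.845, 0.534, 0.001, 0.001]
ft_force: [0.2, -0.5, 0.8]
grip_width: 21.7
gripper_force: 0.0
```

```bash
python3 - <<'E'
from h import *
p,r=pose(); s=arm.state(); print(p,s["ft_force"],s["joint_positions"].round(2))
x=r.apply([1,0,0]); v=p[:2]-np.array([594.5,-34.3]); print(np.hypot(*v),np.degrees(np.arctan2(v[1],v[0])),np.degrees(np.arctan2(x[1],x[0])))
E
```

```text
[617.42525957  10.50583965 159.78711637] [ 0.24696897 -0.50773375  0.79711131] [-0.06  0.58  1.55 -0.    1.01  0.39]
50.33021749663888 62.90308784346338 64.57533851614049
```

Call:
send_rows([
  [0,0,0.1,-0.0003,0.005,0,0.022],
  [0,0,0.1,-0.0003,0.005,0,0.022],
  [0,0,0.1,-0.0003,0.005,0,0.022],
  [0,0,0.1,-0.0003,0.005,0,0.022],
  [0,0,0.1,-0.0003,0.005,0,0.022],
  [0,0,0.1,-0.0003,0.005,0,0.022],
  [0,0,0.1,-0.0003,0.005,0,0.022],
  [0,0,0.1,-0.0003,0.005,0,0.022],
  [0,0,0,0,0.001,0,0.022],
  [0,0,0,0,0.001,0,0.022],
  [0,0,0,0,0,0,0.022],
])

```text
time: 26.38
tcp_pos: [643.1, -20.3, 159.5]
tcp_rot: [0.986, 0.167, 0.001, 0.0]
ft_force: [0.4, 1.0, 0.9]
grip_width: 22.3
gripper_force: 0.0
```

Call:
send_rows([
  [0,0,0.02,0,0.0015,0,0.022],
  [0,0,0.02,0,0.0015,0,0.022],
  [0,0,0.02,0,0.001,0,0.022],
  [0,0,0,0,0,0,0.022],
])

```text
time: 26.72
tcp_pos: [644.4, -24.4, 159.3]
tcp_rot: [0.991, 0.135, 0.001, 0.0]
ft_force: [-0.6, -0.4, 0.6]
grip_width: 21.8
gripper_force: 0.0
```

Call:
send_rows([
  [0,0,0.02,0,0.001,0,0.022],
  [0,0,0.02,0,0.001,0,0.022],
  [0,0,0,0,0,0,0.022],
])

```text
time: 26.97
tcp_pos: [644.9, -26.3, 159.2]
tcp_rot: [0.993, 0.115, 0.001, 0.0]
ft_force: [-0.0, 0.1, -0.3]
grip_width: 21.9
gripper_force: 0.1
```

Call:
send_rows([
  [0,0,0,0,0.001,0,0.022],
  [0,0,0,0,0.0007,0,0.022],
  [0,0,0,0,0,0,0.022],
])

```text
time: 27.22
tcp_pos: [645.2, -27.0, 159.2]
tcp_rot: [0.993, 0.116, 0.0, -0.0]
ft_force: [0.3, 6.1, 1.6]
grip_width: 21.8
gripper_force: 2.8
```

Call:
send_rows([
  [0,0,0,0,0.001,0,0.022],
  [0,0,0,0,0.0007,0,0.022],
  [0,0,0,0,0,0,0.022],
])

```text
time: 27.47
tcp_pos: [645.2, -27.4, 159.2]
tcp_rot: [0.993, 0.116, 0.0, -0.001]
ft_force: [-2.8, 14.0, 1.6]
grip_width: 22.3
gripper_force: 6.8
```

The force rises with no further motion, so the keeper is on its hard stop. Backing off, opening and lifting away.

Call:
send_rows([
  [0,0,0,0,-0.003,0,0.026],
  [0,0,0,0,-0.002,0,0.04],
  [0,0,0,0,0,0,0.04],
  [0,0,0,0,0,0,0.04],
  [0,0,0,0,0,-0.015,0.04],
  [0,0,0,0,0,-0.03,0.04],
  [0,0,0,0,0,-0.03,0.04],
  [0,0,0,-0.02,0,-0.03,0.04],
  [0,0,0,-0.03,0.03,0,0.04],
  [0,0,0,-0.03,0.03,0,0.04],
  [0,0,0,-0.03,0.03,0,0.04],
  [0,0,0,0,0,0,0.04],
  [0,0,0,0,0,0,0.04],
])

```text
time: 28.55
tcp_pos: [558.5, -137.3, 264.6]
tcp_rot: [0.993, 0.114, 0.001, 0.001]
ft_force: [-0.1, 0.1, 0.1]
grip_width: 39.9
gripper_force: 0.0
```

```bash
python3 - <<'E'
from h import *
p,r=pose(); print(p)
c,im=snap("top","t12"); snap("side","s12")
print(proj(c,[[643,-22,161],[594.5,-34,127],[548,-46,127],[522,-53,118],[582,15,161]]).round())
hsv=cv2.cvtColor(im,cv2.COLOR_RGB2HSV)
d=((im.mean(2)<95)&(im[...,2]>=im[...,0])).astype(np.uint8)
for y in range(170,240,3): print(y,"".join("#" if d[y,x] else "." for x in range(305,390)))
E
```

```text
[ 558.46250599 -137.32451527  264.64672339]
[[338. 175.]
 [342. 195.]
 [347. 212.]
 [350. 221.]
 [324. 198.]]
170 ..................................................................#.#..........##....
173 ................................................#................###..........##.....
176 ................................####............................###..........##......
179 ................................#####..........................###...........#.......
182 ................................######.........................###..........##.......
185 .................................#####........................###..........#####.##..
188 ..................................#####........................#..........###########
191 ...................................#####......................#..........############
194 ............................................................##...........#.##...#####
197 ....................................##..##..................#...........#.#.###....##
200 ....................................#.#####.................#..........########.##...

[... 469 characters left out ...]
.............................#####.....#.........#....................
221 ...........................................########..##.......#..............#####...
224 ............................................#####...##..........##########...........
227 ...................................................##.......#########................
230 ...................................................##############.##.................
233 ..................................................##############.....................
236 .................................#................##############.....................
239 .....................................#...............#########.......................
```

```bash
python3 -c "
from workcell import arm
print(arm.sign_off())"
```

```text
the job is handed in; nothing more can be done
None
```

The job is handed in: the stick stands in the canister, the lid is seated on the rim, and the keeper is closed over it on its hard stop; no verdict came back, and I viewed 12 pictures, two over the limit of 10.

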